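# Load the studio's colour dispenser

### The arm

A 6-joint arm with a two-finger parallel gripper is mounted at the origin on the work surface. World frame = base frame: x ahead of the robot, y to its left, z up, the work surface at z = 0. Lengths are in m, angles in rad, forces in N, time in s.
With the tool pointing down it reaches from about 0.3 to 0.775 m from the base axis. Payload 14.6 kg.
Tool frame: the origin (TCP) lies between the finger pads; the fingertips stand 8 mm ahead of it and the grasp point (between the pads) lies 11 mm behind it; x points along the fingers, y is the direction in which the jaws open and shut, and the axes are right-handed (so a half turn about x gives the same grasp; the last joint's range is limited). The gripper opens to 94 mm and grips with 3 to 60 N. Pads are 16 mm wide; open, the fingers measure 119 mm over their backs; the gripper's body (75 mm by 177 mm) begins 78 mm behind the grasp point.
Start: joints at [-1.32, 0.3, 1.521, -0, 1.321, -0.067], TCP at [0.172, -0.522, 0.213] pointing down, gripper open.
Joint ranges: [-3.03, 3.03], [-0.79, 2.21], [0.23, 2.52], [-1.04, 4.18], [0, 3.07], [-2.55, 2.55]. Speed limits (rad/s): [2.22, 2.22, 2.57, 3.14, 3.14, 3.14].

### API

Orientations are given as [roll, pitch, yaw] about the fixed x, y, z axes, in that order (R = Rz(yaw) Ry(pitch) Rx(roll)).
In Python, from station import ctrl gives the robot as it stands.
- The arm moves only by the shell command python3 -m creep 'ROWS' [FORCE]. ROWS is a JSON object of lists of equal length, an entry for each row: "hand": the closure, from -1 (fully open) to 1 (shut); "slide": the shift along the tool's x, y, z in m, a list of three; "spin": the turn about the tool's x in degrees. A call has 1 to 12 rows; each row is the pose to reach, as a shift and turn from the pose commanded when the call began, along the tool's axes at that moment; what a row does not reach only later rows make up. A row lasts 1/12 s, in which the tool goes at most 41.7 mm and 7.16 degrees, less where a joint would pass 70% of its speed; a pose out of reach is approached as far as the arm can. A call with a gripper value outside its range is refused whole. The fingers move at their own pace and stop on an object; FORCE is the grip in N (left out, the last holds). Time passes only in rows, so rows that repeat a pose let the fingers close. It gives the time, the measured TCP pose, the force and the opening at its end, in the units of the state.
- ctrl.get_obs(): the state, without advancing time (a new reading comes with each control period).
- ctrl.camera(name): name is "scene" or "top" or "wrist"; returns the picture (384x512x3 uint8, red, green, blue); there is no depth.
- ctrl.calibration(name): a dict with "K" (3x3 intrinsics, pixels), "R" (3x3) and "t" (3): a world point X has camera coordinates R X + t. Camera axes: x right, y down, z forward; pixel columns grow to the right and rows downward; lengths in m; the calibration is good to about 2 mm. A picture is of the moment at which its call begins: read the wrist's pose just before it. calibration takes no time and is no camera call; for the wrist camera it gives the pose at the moment of the call.
- ctrl.hand_in(): hands the job in, once; it reports no verdict.
The state is a dict: "time_s": time; "qpos": joint angles; "joint_vel": joint speeds; "tau": joint torques, N m; "ee_pos": TCP position; "eef_rot": TCP orientation; "force": force on the tool from outside, world axes, zero at the start; "moment": the same for the moment, N m; "grip_width": finger opening in m.
Only numpy, scipy, OpenCV 4.12 (cv2) and the standard library are available. Lean on these libraries where they do the work, as an engineer would, in place of code of your own. Each camera call takes 0.05 s, during which the arm holds its last target.

### The job

Load the colour dispenser on the painting table: set the rectangular grey cartridge down into its open cradle, with the cartridge's black nose in the slot at the front, and let go of it. Then close the hinged clamp over it all the way, so that it drives the cartridge fully home and stays shut. Leave the bowls, tubs and can where they are.

Things in the scene. Friction and masses are not known exactly. Their poses are not given: they have to be found in the camera images.
- cartridge_center (a point): centre of the loose cartridge, an upright grey box 80 mm long (x) x 44 wide (y) x 80 tall, about 0.3 kg, paper labels on its long sides; 40 mm above its underside. Its nose points to its -x; z up. Yaw starts within 0.8 rad of world, nose roughly towards the robot. Grip it across its width, at or above half height. It starts left or right of the dispenser, the round can on the other side
- cartridge_nose (a point): tip of the cartridge's black round nose (16 mm diameter): on its centre line, 58 mm from its centre towards its -x and 13 mm above its underside; the nose stands 18 mm out of the end face
- dispenser: grey base 240 x 120 x 18 mm, fixed to the table, yawed up to 0.3 rad; origin on the table under the cradle's centre, x from the slotted front towards the hinge. The cradle is an aluminium frame, inside 85 mm (x) x 49 mm (y), 5 mm walls with outward flared rims ending 57 mm above the table; a 24 mm wide slot in the front (-x) wall takes the nose
- cradle_home (a point): where the cartridge's centre lies when fully home: over the cradle's centre, 70 mm above the table; axes of the dispenser, and the loaded cartridge has the same axes. A spring seat holds the cartridge 10 mm higher (centre at 80 mm) until the clamp pushes it down; the spring pushes up with 5 N at first, 8 N at home, and lifts the cartridge again if it is not clamped
- clamp (a joint): clamp angle, rad: 0 fully shut (arm level, pad on the cartridge's top), grows as it opens up and away, to 2.1; starts at 1.7 to 1.95, leaning back past upright. The stiff hinge (0.6 N m) keeps it where it is left, also against the seat's spring. The pad meets the cartridge at about 0.12; shutting takes about 5 N at the handle, 7 to 8 N over the last part
- clamp_hinge (a point): the clamp's hinge axis: 87 mm behind (+x of the dispenser) the cradle's centre, 125 mm above the table, along the dispenser's y; axes as the dispenser's
- clamp_handle (a point): centre of the clamp's handle, a black round crossbar, 16 mm diameter, 110 mm long along the dispenser's y, at the free end of the steel arm (24 mm wide, 12 thick). At clamp angle a it lies 145 cos(a) mm towards the dispenser's -x from the hinge and 145 sin(a) mm above it. It can be pushed with shut fingers from behind, then from above
- can: round grey can, 64 mm across, 85 mm tall, about the cartridge's size but round; origin at the centre of its underside. Not needed, leave it alone
- bowl_a: unglazed bowl, 124 mm across, 70 mm high; origin under its centre. Leave it alone
- bowl_b: unglazed bowl, 116 mm across, 62 mm high; origin under its centre. Leave it alone
- tub_a: square lidded paint tub, 74 x 74 x 49 mm; origin under its centre. Leave it alone
- tub_b: square lidded paint tub like tub_a. Leave it alone
- tub_c: square lidded paint tub like tub_a. Leave it alone
Mind the look-alikes: they are no part of the job. What is shaped like the part that bears cartridge_center but orange is not meant.

How it is judged:
On the way:
1. the cartridge stands in the cradle, nose in the front slot, let go, with the clamp still open (x of cartridge_center in the frame of cradle_home between -0.007 and 0.007 m and y of cartridge_center in the frame of cradle_home between -0.007 and 0.007 m and z of cartridge_center in the frame of cradle_home below 0.016 m and x of cartridge_nose in the frame of cradle_home below -0.045 m and angle between cartridge_center's own z axis and vertical below 0.1 rad and value of joint clamp above 0.4 rad and contact force between the fingers and cartridge below 0.2 N), for 0.2 s.
At the end, for the whole second after the job is handed in: the clamp is shut to within 0.05 rad and stays so; the cartridge stands still in the cradle, upright within 0.1 rad, nose to the front, its centre within 6 mm of home in both level directions and no more than 4 mm above home (x of cartridge_center in the frame of cradle_home between -0.006 and 0.006 m and y of cartridge_center in the frame of cradle_home between -0.006 and 0.006 m and z of cartridge_center in the frame of cradle_home below 0.004 m and x of cartridge_nose in the frame of cradle_home below -0.045 m and angle between cartridge_center's own z axis and vertical below 0.1 rad and value of joint clamp below 0.05 rad and linear speed of cartridge below 0.02 m/s and velocity of joint clamp between -0.1 and 0.1 rad/s); the robot touches nothing.
It fails at once if a bowl is pushed more than 40 mm from its place (distance of any of bowl_a, bowl_b from where it was at the start of the episode above 0.04 m).
It fails at once if a tub is pushed more than 40 mm from its place (distance of any of tub_a, tub_b, tub_c from where it was at the start of the episode above 0.04 m).
It fails at once if a can is pushed more than 40 mm from its place (distance of can from where it was at the start of the episode above 0.04 m).
It also fails if it takes over 62 s, if anything falls off the work surface, if the arm or the gripper's body presses on something with over 40 N, if the wrist force passes 120 N, or if a joint passes its speed limit or range.

## Working session

There is one attempt and no reset: what is moved stays moved. The work goes in short steps, Python scripts to look and compute and a shell command to move; the robot and the scene stay as the last step left them, time stands still between calls to the robot, and variables do not carry over. Pictures are saved under pics/ and viewed, and the job is handed in when it is done.

```bash
ls; mkdir -p pics
python3 - <<'E'
from station import ctrl
import cv2
o=ctrl.get_obs()
for k,v in o.items(): print(k,v)
for n in ["scene","top","wrist"]:
    c=ctrl.calibration(n); print(n,c)
    cv2.imwrite(f"pics/{n}0.png",ctrl.camera(n)[:,:,::-1])
E
```

```text
pics
time_s 0.0
qpos [-1.31961308e+00  3.00466828e-01  1.52155905e+00 -9.47726746e-07
  1.32071570e+00 -6.65599542e-02]
joint_vel [-0.00025086 -0.00062447 -0.00053064  0.0002691  -0.00098886 -0.00096155]
tau [ 9.25650675e-04 -5.31807804e+01 -3.52735877e+01  7.08749355e-02
  2.44231615e-02 -1.06952771e-04]
ee_pos [ 0.17178884 -0.52222107  0.21289799]
eef_rot [-1.63655729  1.5696474   1.8227788 ]
force [-0.92108189  0.11408302 -0.75223483]
moment [-0.01738221  0.05358903 -0.01147055]
grip_width 0.09432469138592485
scene {'K': array([[369.45596549,   0.        , 257.84208949],
       [  0.        , 369.45596549, 190.55583162],
       [  0.        ,   0.        ,   1.        ]]), 'R': array([[-0.53778724,  0.84298907,  0.01242234],
       [ 0.50177864,  0.33188218, -0.79879435],
       [-0.67749765, -0.42334814, -0.60147592]]), 't': array([ 0.29847918, -0.20910088,  1.68349295])}
top {'K': array([[375.43462172,   0.        , 250.29972725],
       [  0.        , 375.43462172, 189.7508548 ],
       [  0.        ,   0.        ,   1.        ]]), 'R': array([[-0.02467856, -0.99968931,  0.00350027],
       [-0.97324996,  0.02322556, -0.22857185],
       [ 0.22841954, -0.00904746, -0.97352075]]), 't': array([0.015382  , 0.5981174 , 1.24069793])}
wrist {'K': array([[292.74101396,   0.        , 253.6464969 ],
       [  0.        , 292.74101396, 194.38515315],
       [  0.        ,   0.        ,   1.        ]]), 'R': array([[ 3.13122368e-01, -9.49712790e-01, -7.76837965e-06],
       [-9.21281647e-01, -3.03750545e-01,  2.42849198e-01],
       [-2.30639349e-01, -7.60343589e-02, -9.70064053e-01]]), 't': array([-0.55127492, -0.02589211,  0.38955193])}
```

View pics/scene0.png

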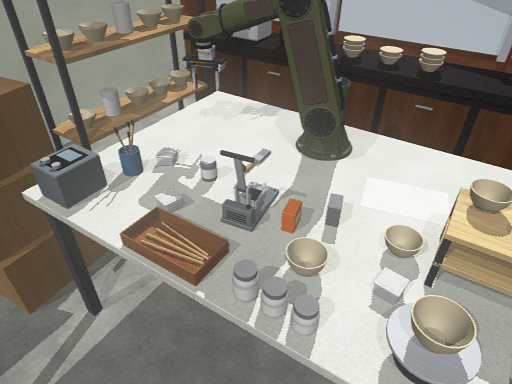

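View pics/top0.png

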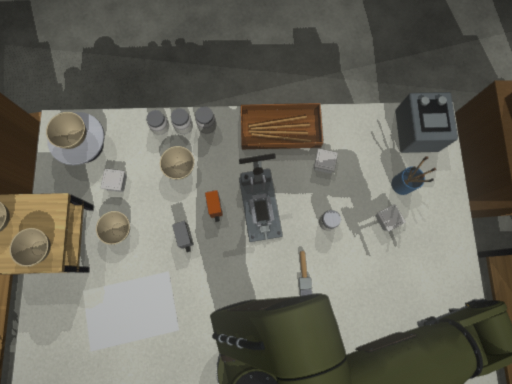

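View pics/wrist0.png

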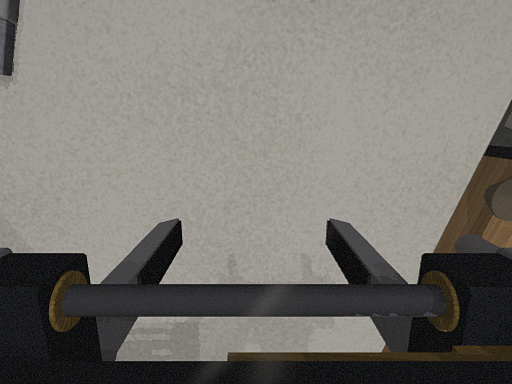

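Candidates for the cartridge in the top view:
- grey box at (182,235)
- orange box at (213,205), a look-alike
- round can at (331,219)
- grey jars at (156–205,120)

The grey box fits the description, so I'll check it in a close crop, along with the dispenser.

Run:
```python
import cv2,numpy as np
t=cv2.imread("pics/top0.png")
a=cv2.resize(t[140:260,150:300],None,fx=5,fy=5,interpolation=cv2.INTER_CUBIC)
cv2.imwrite("pics/ctop.png",a)
s=cv2.imread("pics/scene0.png")
a=cv2.resize(s[140:240,210:360],None,fx=5,fy=5,interpolation=cv2.INTER_CUBIC)
cv2.imwrite("pics/cscene.png",a)
```

```text
(no output)
```

View pics/ctop.png

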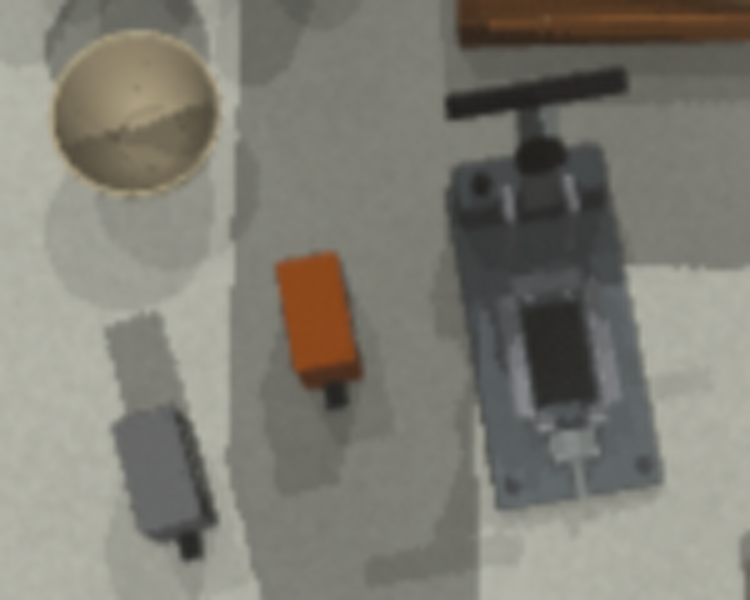

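View pics/cscene.png

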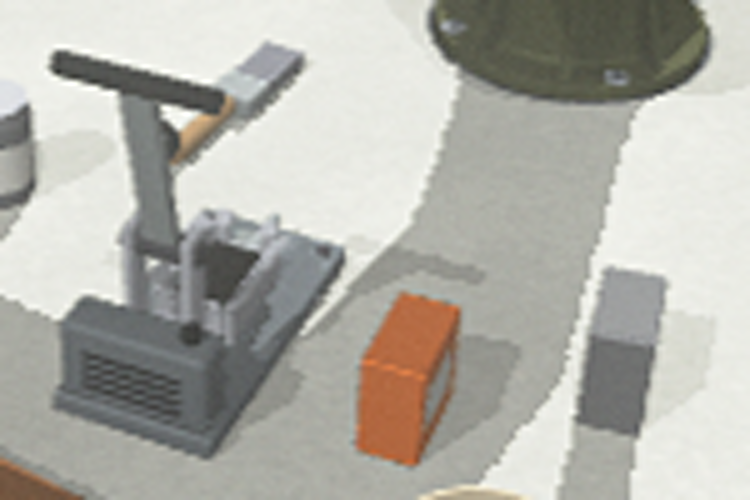

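The crop confirms the grey box with a black nose at top-view (188,248). The dispenser is at (262,205) with its slot towards the robot. Now I'll work out positions.

```bash
cat > h.py <<'E'
import numpy as np, cv2
from station import ctrl
from scipy.spatial.transform import Rotation as Ro
def ray(c,px,z):
    K,R,t=c["K"],np.array(c["R"]),np.array(c["t"])
    C=-R.T@t; d=R.T@np.linalg.solve(K,[px[0],px[1],1.])
    return C+d*(z-C[2])/d[2]
def proj(c,X):
    X=np.atleast_2d(X); p=X@np.array(c["R"]).T+c["t"]; p=p@np.array(c["K"]).T
    return p[:,:2]/p[:,2:]
def tool():
    o=ctrl.get_obs(); return np.array(o["ee_pos"]),Ro.from_euler("xyz",o["eef_rot"]).as_matrix(),o
E
python3 - <<'E'
from h import *
np.set_printoptions(precision=4,suppress=True)
c=ctrl.calibration("top")
f=lambda u,v,z: ray(c,(150+u/5-.4,140+v/5-.4),z)
P=np.array([f(*p,.08) for p in [(113,425),(178,405),(207,523),(143,540)]])
print(P,P.mean(0)); e=np.diff(P,axis=0); print(np.linalg.norm(e,axis=1),np.arctan2(e[:,1],e[:,0]))
print("base front",f(497,508,.018),f(662,483,.018))
H=[f(448,106,.265),f(627,80,.265)]; print("handle",H,np.linalg.norm(H[1]-H[0]))
Q=np.array([f(*p,.057) for p in [(500,297),(598,280),(622,410),(520,425)]]);print(Q,Q.mean(0))
p,R,o=tool();print(p);print(R)
w=ctrl.calibration("wrist"); C=-np.array(w["R"]).T@w["t"]; print("cam in tool",R.T@(C-p)); print(R.T@np.array(w["R"]).T)
E
```

```text
[[0.481  0.2681 0.08  ]
 [0.4936 0.2244 0.08  ]
 [0.4136 0.2038 0.08  ]
 [0.4033 0.2464 0.08  ]] [0.4479 0.2357 0.08  ]
[0.0455 0.0826 0.0438] [-1.2906 -2.8901  1.8069]
base front [0.4247 0.0095 0.018 ] [ 0.4394 -0.1073  0.018 ]
handle [array([0.6426, 0.0338, 0.265 ]), array([ 0.6565, -0.0745,  0.265 ])] 0.109208893103633
[[ 0.568   0.004   0.057 ]
 [ 0.5785 -0.0651  0.057 ]
 [ 0.4863 -0.0783  0.057 ]
 [ 0.4775 -0.0076  0.057 ]] [ 0.5276 -0.0367  0.057 ]
[ 0.1718 -0.5223  0.213 ]
[[-0.0002  0.3125 -0.9499]
 [ 0.0008 -0.9499 -0.3125]
 [-1.     -0.0009 -0.    ]]
cam in tool [-0.1712  0.0013 -0.0699]
[[-0.001  -0.2429  0.9701]
 [ 1.      0.0004  0.0011]
 [-0.0006  0.9701  0.2429]]
```

Run:
```python
from h import *
np.set_printoptions(precision=4,suppress=True)
c=ctrl.calibration("top")
f=lambda u,v,z: ray(c,(150+u/5-.4,140+v/5-.4),z)
print("orange",f(280,265,.08),f(303,380,.08),f(358,375,.08))
p,R,o=tool()
for tgt in [(.36,-.15,.24),(.45,.236,.22)]:
    print(R.T@(np.array(tgt)-p))
```

```text
orange [0.5894 0.1555 0.08  ] [0.5087 0.1396 0.08  ] [0.5112 0.1022 0.08  ]
[-0.0267 -0.2948 -0.2951]
[-0.0064 -0.6334 -0.5012]
```

```bash
python3 -m creep '{"hand":[-0.5,-0.5,-0.5,-0.5,-0.5,-0.5,-0.5,-0.5,-0.5,-0.5,-0.5,-0.5],"slide":[[-0.005,-0.01,-0.01],[-0.01,-0.03,-0.03],[-0.02,-0.06,-0.06],[-0.025,-0.085,-0.085],[-0.027,-0.11,-0.11],[-0.027,-0.14,-0.14],[-0.027,-0.17,-0.17],[-0.027,-0.2,-0.2],[-0.027,-0.23,-0.23],[-0.027,-0.255,-0.255],[-0.027,-0.28,-0.28],[-0.027,-0.295,-0.295]],"spin":[-6,-13,-20,-27,-34,-41,-48,-55,-62,-69,-76,-83]}'
python3 - <<'E'
from h import *
np.set_printoptions(precision=4,suppress=True)
p,R,o=tool();print(p,R,o["qpos"],o["grip_width"])
print(R.T@(np.array((.45,.236,.22))-p), np.degrees(np.arctan2(R[1,1],R[0,1])))
E
```

```text
time_s: 1.15
ee_pos: [0.3606, -0.1474, 0.2405]
eef_rot: [1.802, 1.57, 0.435]
force: [-0.4, -0.5, -0.1]
grip_width: 0.0704
[ 0.3606 -0.1474  0.2405] [[ 0.0004  0.9794  0.2018]
 [ 0.0002  0.2018 -0.9794]
 [-1.      0.0004 -0.0001]] [-0.4822 -0.0923  1.8898  0.0004  1.3439 -0.6855] 0.07041698497315692
[ 0.0207  0.1649 -0.3574] 11.643104100246957
```

```bash
python3 -m creep '{"hand":[-0.5,-0.5,-0.5,-0.5,-0.5,-0.5,-0.5,-0.5,-0.5,-0.5,-0.5,-0.5],"slide":[[0,0.01,-0.02],[0,0.025,-0.05],[0,0.04,-0.085],[0.002,0.055,-0.12],[0.004,0.07,-0.155],[0.006,0.086,-0.19],[0.01,0.102,-0.225],[0.014,0.118,-0.26],[0.017,0.134,-0.29],[0.02,0.148,-0.32],[0.02,0.158,-0.342],[0.02,0.165,-0.357]],"spin":[-7,-14,-21,-28,-35,-42,-49,-56,-63,-70,-77,-84]}'
python3 -m creep '{"hand":[-0.5,-0.5,-0.5],"slide":[[0,0,0],[0,0,0],[0,0,0]],"spin":[-6,-8.7,-8.7]}'
python3 - <<'E'
from h import *
np.set_printoptions(precision=4,suppress=True)
p,R,o=tool();print(p,R,o["qpos"],o["grip_width"])
w=ctrl.calibration("wrist"); np.savez("w1.npz",**w)
cv2.imwrite("pics/w1.png",ctrl.camera("wrist")[:,:,::-1])
E
```

```text
time_s: 2.15
ee_pos: [0.4522, 0.2344, 0.2198]
eef_rot: [-3.021, 1.57, -2.923]
force: [-0.4, -0.8, -0.6]
grip_width: 0.0705
time_s: 2.4
ee_pos: [0.4522, 0.2325, 0.2201]
eef_rot: [-2.979, 1.57, -2.733]
force: [0.4, -0.2, -0.0]
grip_width: 0.0706
[0.4522 0.2325 0.2201] [[-0.0007 -0.2432  0.97  ]
 [-0.0003  0.97    0.2432]
 [-1.     -0.0001 -0.0008]] [ 0.4028  0.2022  1.6274 -0.      1.3128 -1.4136] 0.07056780710381373
```

View pics/w1.png

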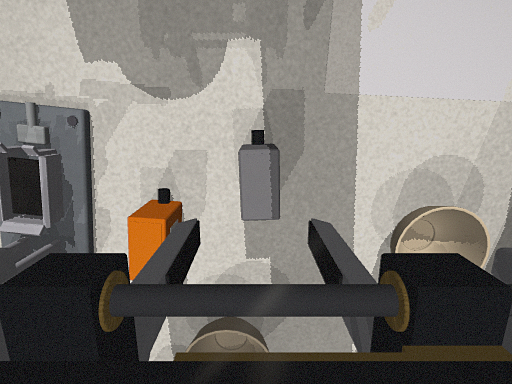

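Run:
```python
import cv2
s=cv2.imread("pics/w1.png")
cv2.imwrite("pics/cw1.png",cv2.resize(s[120:230,205:315],None,fx=5,fy=5,interpolation=cv2.INTER_CUBIC))
cv2.imwrite("pics/cw1d.png",cv2.resize(s[90:260,0:110],None,fx=3.5,fy=3.5,interpolation=cv2.INTER_CUBIC))
```

```text
(no output)
```

View pics/cw1.png

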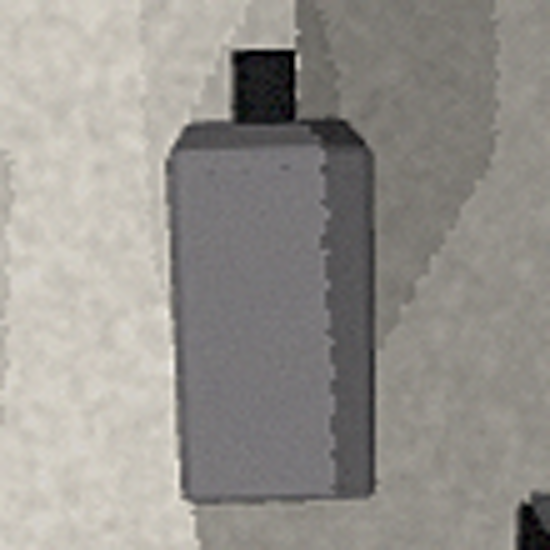

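View pics/cw1d.png

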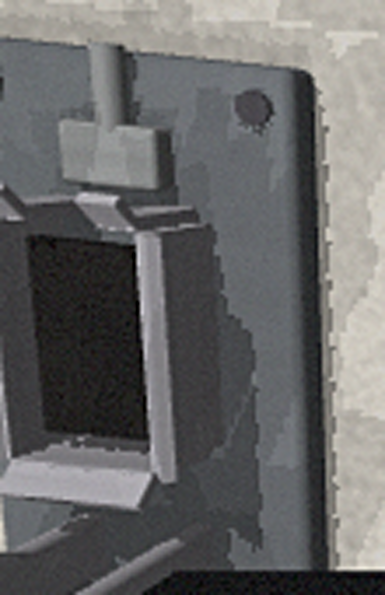

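Run:
```python
from h import *
np.set_printoptions(precision=4,suppress=True)
c=dict(np.load("w1.npz"))
f=lambda u,v,z: ray(c,(205+u/5-.4,120+v/5-.4),z)
P=np.array([f(*p,.08) for p in [(169,153),(375,153),(377,499),(182,499)]])
print(P,P.mean(0)); e=np.diff(P,axis=0,append=P[:1]); print(np.linalg.norm(e,axis=1),np.degrees(np.arctan2(e[:,1],e[:,0])))
N=(f(232,50,.013)+f(296,50,.013))/2; print("nose",N, np.linalg.norm(N-P.mean(0)), np.degrees(np.arctan2(*(P.mean(0)-N)[[1,0]])))
p,R,o=tool(); m=P.mean(0); 
print("to grasp",R.T@(np.r_[m[:2],.048]-p))
d=P[2]+P[3]-P[0]-P[1]; print("yaw",np.degrees(np.arctan2(d[1],d[0])))
```

```text
[[0.4169 0.2054 0.08  ]
 [0.4063 0.2476 0.08  ]
 [0.4803 0.2683 0.08  ]
 [0.491  0.226  0.08  ]] [0.4487 0.2368 0.08  ]
[0.0435 0.0769 0.0436 0.0769] [ 104.1206   15.6569  -75.8612 -164.4291]
nose [0.3928 0.2207 0.013 ] 0.08873488523373735 16.090084730298653
to grasp [ 0.1722  0.0053 -0.0023]
yaw 15.613926128804366
```

Both cameras agree to about 1 mm: the cartridge is at (0.4487, 0.2368), yaw about 15°. The measured width of 43.5 mm fits, though the length comes out at 77 mm instead of 80 because of the rounded edges. Going down to grasp it.

```bash
python3 -m creep '{"hand":[-0.5,-0.5,-0.5,-0.5,-0.5,-0.5,-0.5,-0.5,-0.5,-0.5,-0.5],"slide":[[0,0.003,-0.001],[0.01,0.005,-0.002],[0.03,0.005,-0.002],[0.055,0.005,-0.002],[0.08,0.005,-0.002],[0.105,0.005,-0.002],[0.13,0.005,-0.002],[0.15,0.005,-0.002],[0.165,0.005,-0.002],[0.172,0.005,-0.002],[0.172,0.005,-0.002]],"spin":[-0.4,-0.8,-0.8,-0.8,-0.8,-0.8,-0.8,-0.8,-0.8,-0.8,-0.8]}'
python3 -m creep '{"hand":[0.3,0.6,1,1,1,1,1,1],"slide":[[0,0,0],[0,0,0],[0,0,0],[0,0,0],[0,0,0],[0,0,0],[0,0,0],[0,0,0]],"spin":[0,0,0,0,0,0,0,0]}' 25
```

```text
time_s: 3.37
ee_pos: [0.4483, 0.2362, 0.0468]
eef_rot: [-2.988, 1.568, -2.732]
force: [-0.4, -0.1, 0.7]
grip_width: 0.0704
time_s: 4.03
ee_pos: [0.4496, 0.2368, 0.0491]
eef_rot: [0.247, 1.57, 0.504]
force: [-0.3, 0.7, 7.6]
grip_width: 0.0439
```

```bash
python3 -m creep '{"hand":[1,1,1,1,1,1,1,1,1,1],"slide":[[-0.005,0,0],[-0.02,0,0],[-0.045,0,0],[-0.07,0,0],[-0.095,0,0],[-0.12,0,0],[-0.145,0,0],[-0.165,0,0],[-0.17,0,0],[-0.17,0,0]],"spin":[0,0,0,0,0,0,0,0,0,0]}'
python3 - <<'E'
from h import *
np.set_printoptions(precision=4,suppress=True)
p,R,o=tool();print(p,R,o["qpos"],o["grip_width"])
print(R.T@(np.array((.44,-.05,.23))-p), np.degrees(np.arctan2(R[1,1],R[0,1])))
cv2.imwrite("pics/w2.png",ctrl.camera("wrist")[:,:,::-1])
E
```

```text
time_s: 4.87
ee_pos: [0.4494, 0.2366, 0.2193]
eef_rot: [0.111, 1.569, 0.368]
force: [0.0, -0.1, -3.6]
grip_width: 0.0438
[0.4494 0.2366 0.2193] [[ 0.0017 -0.2539  0.9672]
 [ 0.0007  0.9672  0.2539]
 [-1.      0.0002  0.0018]] [ 0.4125  0.2002  1.6317 -0.0001  1.3079 -1.4149] 0.04382121473829316
[-0.0109 -0.2748 -0.0819] 104.70554356988929
```

View pics/w2.png

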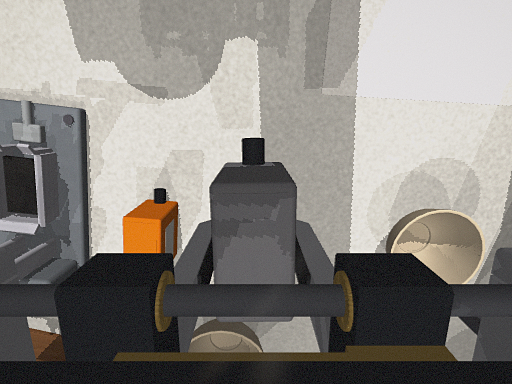

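```bash
python3 -m creep '{"hand":[1,1,1,1,1,1,1,1,1,1],"slide":[[-0.005,-0.008,-0.001],[-0.01,-0.025,-0.005],[-0.01,-0.045,-0.008],[-0.01,-0.065,-0.01],[-0.01,-0.085,-0.012],[-0.01,-0.1,-0.014],[-0.01,-0.112,-0.016],[-0.01,-0.115,-0.018],[-0.01,-0.115,-0.018],[-0.01,-0.115,-0.018]],"spin":[1,2,3,4,5,6,7,7.5,7.5,7.5]}'
python3 - <<'E'
from h import *
np.set_printoptions(precision=4,suppress=True)
p,R,o=tool();print(p,R,o["qpos"],o["grip_width"])
w=ctrl.calibration("wrist"); np.savez("w3.npz",**w)
im=ctrl.camera("wrist")[:,:,::-1]
cv2.imwrite("pics/w3.png",im)
cv2.imwrite("pics/w3c.png",cv2.resize(im[60:260,0:260],None,fx=3,fy=3,interpolation=cv2.INTER_CUBIC))
E
```

```text
time_s: 5.75
ee_pos: [0.4607, 0.1209, 0.2279]
eef_rot: [3.03, 1.57, -3.128]
force: [-0.2, 0.8, -2.7]
grip_width: 0.0438
[0.4607 0.1209 0.2279] [[-0.001  -0.1253  0.9921]
 [-0.      0.9921  0.1253]
 [-1.      0.0001 -0.001 ]] [ 0.1796  0.1233  1.7005  0.0002  1.3188 -1.5169] 0.04381251555131947
```

View pics/w3c.png

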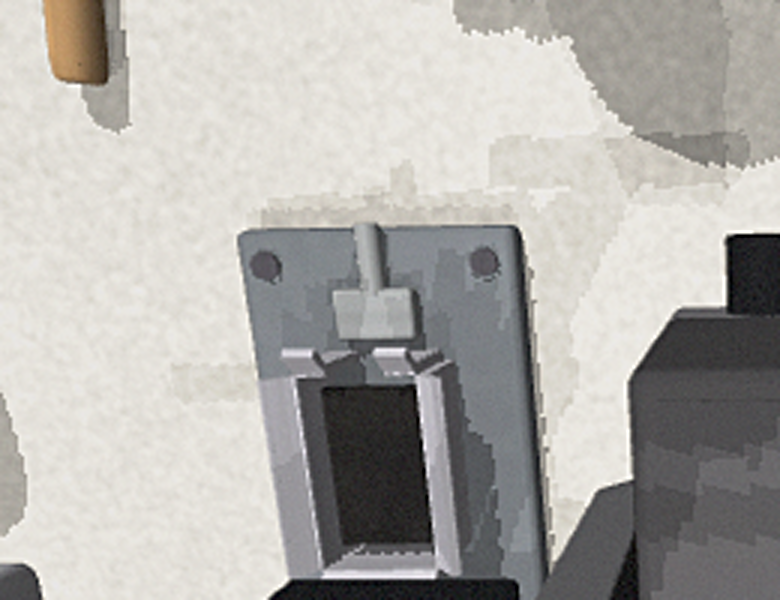

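Run:
```python
from h import *
np.set_printoptions(precision=4,suppress=True)
c=dict(np.load("w3.npz"))
f=lambda u,v,z: ray(c,(u/3-.33,60+v/3-.33),z)
A,B=f(240,231,.018),f(521,227,.018); e=A-B; print("front",A,B,np.linalg.norm(e),np.degrees(np.arctan2(e[1],e[0]))+90,(A+B)/2)
print("screws",f(265,266,.018),f(484,263,.018))
def loc(P,ref=(0.5276,-0.0367),yaw=.126):
    d=P[:2]-ref; return np.array([d@[np.cos(yaw),np.sin(yaw)],d@[-np.sin(yaw),np.cos(yaw)]])
print("local: front",loc(A),loc(B))
for n,u,v in [("Lout f",260,380),("Lout b",290,577),("Rout f",441,362),("Rout b",462,573),("flareL",282,350),("flareLr",311,350),("flareRl",372,350),("flareR",411,350),("Lin f",300,378),("Rin f",417,378),("Rin b",440,555)]:
    print(n,loc(f(u,v,.057)))
c1=dict(np.load("w1.npz"))
g=lambda u,v,z: ray(c1,(u/3.5-.33,90+v/3.5-.33),z)
print("w1")
for n,u,v in [("back flare",143,508),("back flare l",0,492),("frontflare R",78,195),("frontflare R r",118,196),("fl left end",20,218),("Rout f",137,232),("Rout b",175,482),("Rb",152,482)]: print(n,loc(g(u,v,.057)))
B=g(312,72,.018); print("base FR",B,loc(B))
```

```text
front [ 0.438  -0.1082  0.018 ] [0.4212 0.0107 0.018 ] 0.120063248029918 8.038631904131137 [ 0.4296 -0.0487  0.018 ]
screws [ 0.4516 -0.0977  0.018 ] [ 0.4384 -0.0042  0.018 ]
local: front [-0.0979 -0.0597] [-0.0996  0.0604]
Lout f [-0.0413 -0.0371]
Lout b [ 0.0437 -0.036 ]
Rout f [-0.0487  0.0358]
Rout b [0.0418 0.0368]
flareL [-0.0535 -0.0267]
flareLr [-0.0535 -0.0153]
flareRl [-0.0535  0.0089]
flareR [-0.0535  0.0243]
Lin f [-0.0422 -0.021 ]
Rin f [-0.0422  0.0256]
Rin b [0.0336 0.0282]
w1
back flare [0.0536 0.0248]
back flare l [ 0.0536 -0.0242]
frontflare R [-0.0531  0.0095]
frontflare R r [-0.0543  0.0224]
fl left end [-0.0433 -0.0097]
Rout f [-0.0433  0.0278]
Rout b [0.0426 0.0363]
Rb [0.0435 0.0284]
base FR [0.4206 0.0142 0.018 ] [-0.0997  0.0639]
```

Run:
```python
from h import *
np.set_printoptions(precision=4,suppress=True)
c=dict(np.load("w3.npz")); im=cv2.imread("pics/w3.png")
cv2.imwrite("pics/w3n.png",cv2.resize(im[120:300,195:315],None,fx=4,fy=4,interpolation=cv2.INTER_CUBIC))
p=np.array([0.4607,0.1209,0.2279]); yaw=np.arctan2(.1253,.9921)
R=np.array([[0,-np.sin(yaw),np.cos(yaw)],[0,np.cos(yaw),np.sin(yaw)],[-1,0,0]])
for off in (-.003,0,.003):
  print(off)
  for n,X in [("nosetip top",(.028,0,-.058)),("nosetip bot",(.044,0,-.058)),("top front L",(-.031,-.022,-.04)),("top front R",(-.031,.022,-.04)),("bot front L",(.049,-.022,-.04)),("bot front R",(.049,.022,-.04))]:
    q=proj(c,p+R@(np.array(X)+[0,0,off]))[0]; print(n,q,"crop",(q-[195,120])*4+1.5)
```

```text
-0.003
nosetip top [255.887  134.7885] crop [245.0482  60.6542]
nosetip bot [255.7511 133.8913] crop [244.5043  57.0651]
top front L [211.3431 177.361 ] crop [ 66.8726 230.944 ]
top front R [301.7476 177.4419] crop [428.4904 231.2674]
bot front L [226.4089 158.0398] crop [127.1357 153.6591]
bot front R [284.9104 158.0878] crop [361.1416 153.8512]
0
nosetip top [255.8759 139.3527] crop [245.0036  78.9109]
nosetip bot [255.7412 138.1235] crop [244.4648  73.9942]
top front L [211.5501 183.4016] crop [ 67.7004 255.1063]
top front R [301.5035 183.4841] crop [427.5139 255.4363]
bot front L [226.4944 162.0183] crop [127.4775 169.5733]
bot front R [284.8066 162.0671] crop [360.7265 169.7683]
0.003
nosetip top [255.8648 143.8838] crop [244.9594  97.0351]
nosetip bot [255.7314 142.3273] crop [244.4256  90.8093]
top front L [211.755  189.3822] crop [ 68.5199 279.0287]
top front R [301.2618 189.4663] crop [426.5471 279.3652]
bot front L [226.5792 165.9712] crop [127.817  185.3848]
bot front R [284.7035 166.0207] crop [360.314  185.5826]
```

View pics/w3n.png

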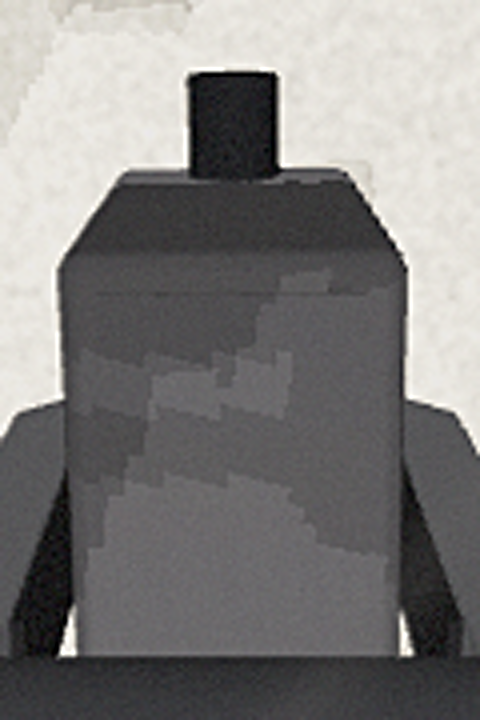

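Run:
```python
from h import *
np.set_printoptions(precision=4,suppress=True)
p,R,o=tool();print(p,R.T@(np.array((.528,-.0357,.16))-p), R.T@(np.array((.528,-.0357,.2279))-p))
```

```text
[0.4608 0.1212 0.2281] [ 0.0681 -0.1641  0.0469] [ 0.0002 -0.1641  0.0469]
```

```bash
python3 -m creep '{"hand":[1,1,1,1,1,1,1,1,1,1,1,1],"slide":[[0,-0.01,0.003],[0,-0.03,0.008],[0,-0.055,0.015],[0,-0.08,0.023],[0,-0.105,0.03],[0,-0.13,0.037],[0,-0.15,0.043],[0,-0.161,0.046],[0,-0.164,0.047],[0.02,-0.164,0.047],[0.045,-0.164,0.047],[0.06,-0.164,0.047]],"spin":[-0.5,-0.5,-0.5,-0.5,-0.5,-0.5,-0.5,-0.5,-0.5,-0.5,-0.5,-0.5]}'
python3 -m creep '{"hand":[1,1,1],"slide":[[0,0,0],[0,0,0],[0,0,0]],"spin":[0,0,0]}'
python3 - <<'E'
from h import *
np.set_printoptions(precision=4,suppress=True)
p,R,o=tool();print(p,R[:,1],o["force"])
for n in ["wrist","top","scene"]:
    im=ctrl.camera(n)[:,:,::-1]; cv2.imwrite(f"pics/{n}4.png",im)
    if n=="wrist": cv2.imwrite("pics/w4c.png",cv2.resize(im[80:280,155:355],None,fx=3,fy=3,interpolation=cv2.INTER_CUBIC))
E
```

```text
time_s: 6.8
ee_pos: [0.5274, -0.0347, 0.1664]
eef_rot: [2.713, 1.569, 2.848]
force: [-0.1, -0.0, -3.8]
grip_width: 0.0439
time_s: 7.05
ee_pos: [0.5287, -0.0354, 0.1698]
eef_rot: [-0.224, 1.569, -0.089]
force: [0.3, 0.3, -3.1]
grip_width: 0.044
[ 0.5287 -0.0354  0.1698] [-0.1349  0.9909 -0.0004] [ 0.3468  0.2895 -3.1388]
```

View pics/w4c.png

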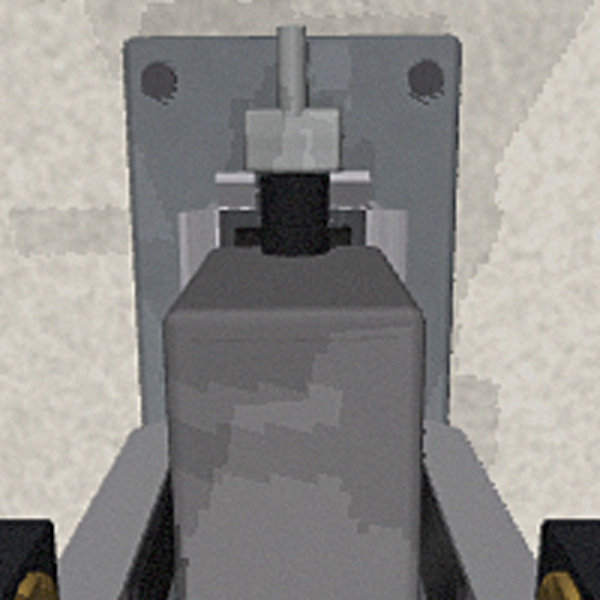

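View pics/scene4.png

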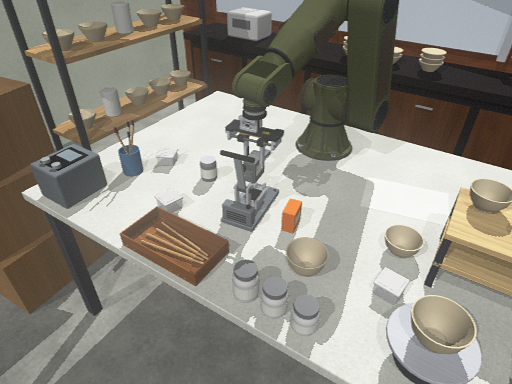

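Lateral alignment is good: in the crop, the nose and body are centred at column 294, and the base and rims at 293–294. Lowering.

```bash
python3 -m creep '{"hand":[1,1,1,1,1,1,1,1,1,1,1,1],"slide":[[0.008,0,-0.0005],[0.016,0,-0.0005],[0.024,0,-0.0005],[0.032,0,-0.0005],[0.038,0,-0.0005],[0.044,0,-0.0005],[0.05,0,-0.0005],[0.056,0,-0.0005],[0.06,0,-0.0005],[0.062,0,-0.0005],[0.062,0,-0.0005],[0.062,0,-0.0005]],"spin":[0,0,0,0,0,0,0,0,0,0,0,0]}'
python3 - <<'E'
from h import *
np.set_printoptions(precision=4,suppress=True)
p,R,o=tool();print(p,R[:,1],o["force"],o["moment"])
im=ctrl.camera("wrist")[:,:,::-1]
cv2.imwrite("pics/w5c.png",cv2.resize(im[80:280,155:355],None,fx=3,fy=3,interpolation=cv2.INTER_CUBIC))
E
```

```text
time_s: 8.2
ee_pos: [0.5278, -0.0361, 0.1066]
eef_rot: [-0.306, 1.571, -0.172]
force: [0.4, -0.2, -2.4]
grip_width: 0.0439
[ 0.5278 -0.0361  0.1066] [-0.1342  0.991  -0.0001] [ 0.4154 -0.2085 -2.3958] [ 0.0796 -0.1701  0.0001]
```

View pics/w5c.png

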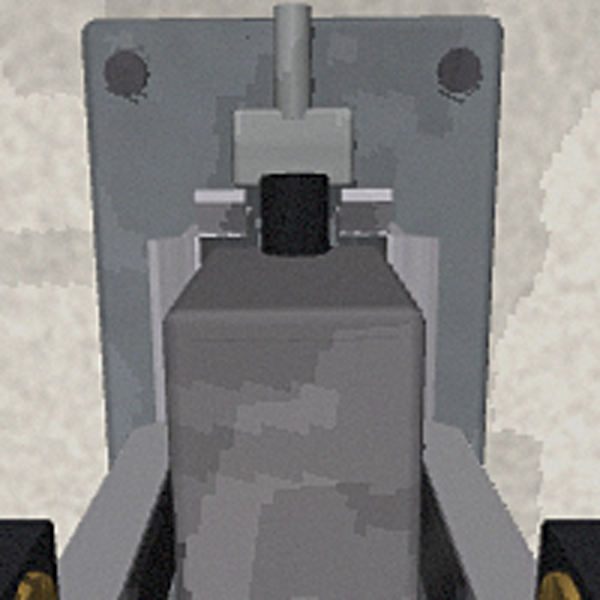

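The nose is centred in the slot opening and the underside is level with the rim. Going down to the seat.

```bash
python3 -m creep '{"hand":[1,1,1,1,1,1,1,1],"slide":[[0.004,0,0],[0.008,0,0],[0.011,0,0],[0.014,0,0],[0.016,0,0],[0.018,0,0],[0.018,0,0],[0.018,0,0]],"spin":[0,0,0,0,0,0,0,0]}'
python3 - <<'E'
from h import *
np.set_printoptions(precision=4,suppress=True)
p,R,o=tool();print(p,R[:,1],o["force"],o["moment"])
im=ctrl.camera("wrist")[:,:,::-1]
cv2.imwrite("pics/w6c.png",cv2.resize(im[80:280,155:355],None,fx=3,fy=3,interpolation=cv2.INTER_CUBIC))
E
```

```text
time_s: 8.92
ee_pos: [0.5277, -0.0361, 0.0887]
eef_rot: [1.879, 1.571, 2.014]
force: [-2.6, 0.1, 2.1]
grip_width: 0.044
[ 0.5277 -0.0361  0.0887] [-0.1341  0.991   0.    ] [-2.64    0.1264  2.116 ] [0.1652 0.3275 0.0393]
```

View pics/w6c.png

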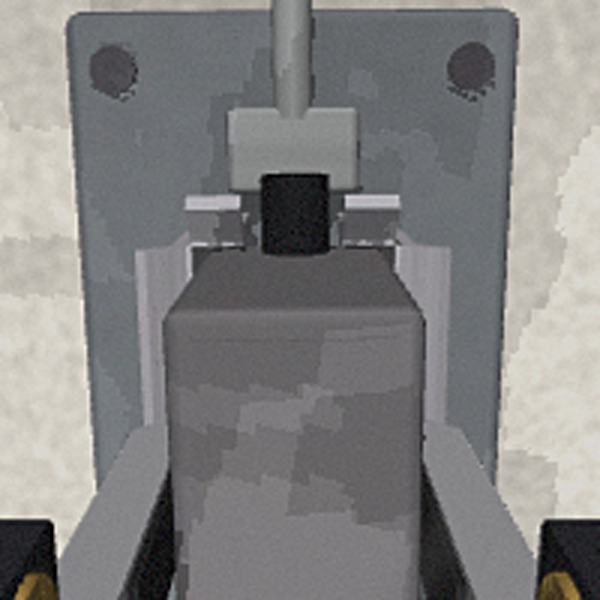

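Seated: the vertical force changed by about 5 N, which matches the seat spring. There is slight −x contact at the back wall, so I'll ease 1 mm forward and then release.

```bash
python3 -m creep '{"hand":[1,1,0.5,0,-0.3,-0.5,-0.5,-0.5,-0.5],"slide":[[0,0,-0.001],[0,0,-0.001],[0,0,-0.001],[0,0,-0.001],[0,0,-0.001],[0,0,-0.001],[0,0,-0.001],[0,0,-0.001],[0,0,-0.001]],"spin":[0,0,0,0,0,0,0,0,0]}'
python3 -m creep '{"hand":[-0.5,-0.5,-0.5,-0.5,-0.5,-0.5,-0.5,-0.5,-0.5],"slide":[[-0.005,0,0],[-0.015,0,0],[-0.03,0,0],[-0.05,0,0],[-0.07,0,0],[-0.09,0,0],[-0.11,0,0],[-0.12,0,0],[-0.12,0,0]],"spin":[0,0,0,0,0,0,0,0,0]}'
python3 - <<'E'
from h import *
np.set_printoptions(precision=4,suppress=True)
p,R,o=tool();print(p,R[:,1],o["force"],o["moment"])
w=ctrl.calibration("wrist"); np.savez("w7.npz",**w)
im=ctrl.camera("wrist")[:,:,::-1]
cv2.imwrite("pics/w7c.png",cv2.resize(im[60:260,155:355],None,fx=3,fy=3,interpolation=cv2.INTER_CUBIC))
E
```

```text
time_s: 9.72
ee_pos: [0.5267, -0.0362, 0.0884]
eef_rot: [2.911, 1.571, 3.046]
force: [0.1, -0.0, -0.1]
grip_width: 0.0702
time_s: 10.47
ee_pos: [0.5275, -0.0363, 0.2112]
eef_rot: [-0.276, 1.567, -0.141]
force: [-0.5, 0.3, 0.3]
grip_width: 0.0703
[ 0.5275 -0.0363  0.2112] [-0.1342  0.991  -0.0012] [-0.4538  0.3114  0.2789] [ 0.0805 -0.1793  0.0092]
```

View pics/w7c.png

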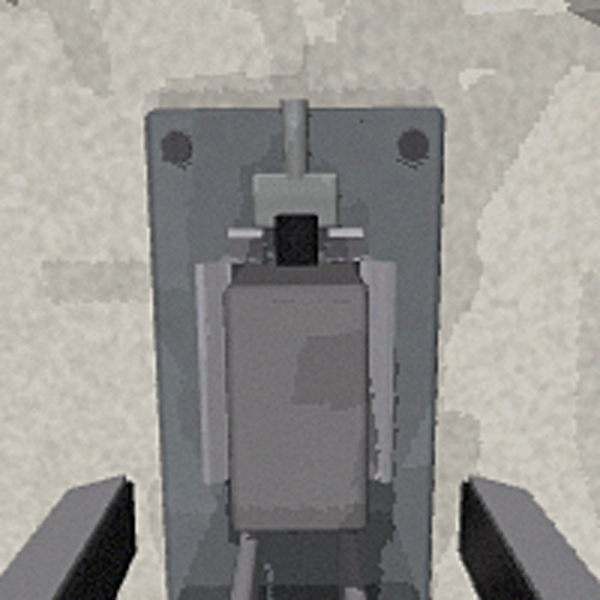

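```bash
python3 - <<'E'
from h import *
np.set_printoptions(precision=4,suppress=True)
c=dict(np.load("w7.npz")); g=lambda u,v,z: ray(c,(155+u/3-.33,60+v/3-.33),z)
ref=np.array([.5276,-.0367]); yaw=.135; X=np.array([np.cos(yaw),np.sin(yaw)]); Y=np.array([-X[1],X[0]])
P=np.array([g(*q,.12) for q in [(227,284),(367,284),(365,530),(232,530)]])-np.r_[ref,0]
print("cart top local",P[:,:2]@X,P[:,:2]@Y)
N=(g(275,214,.053)+g(318,214,.053))/2-np.r_[ref,0]; print("nose",N[:2]@X,N[:2]@Y)
for a in (1.78,1.82,1.86):
    H=ref+(.087-.145*np.cos(a))*X; z=.125+.145*np.sin(a)
    E=[np.r_[H+s*.055*Y,z] for s in (-1,1)]
    for n in ("scene","top"): print(a,n,proj(ctrl.calibration(n),E).ravel())
p,R,o=tool()
a=1.82; lx=.087-.145*np.cos(a)
for l,z in [(lx+.04,.32),(lx+.04,.262)]:
    t=np.r_[ref+l*X,z]; print(t, R.T@(t-p))
E
python3 - <<'E'
import cv2
s=cv2.imread("pics/scene0.png");cv2.imwrite("pics/h.png",cv2.resize(s[140:190,210:270],None,fx=10,fy=10,interpolation=cv2.INTER_CUBIC))
E
```

```text
cart top local [-0.041  -0.041   0.0372  0.0373] [-0.022   0.0196  0.0205 -0.0219]
nose -0.059215009652909024 -0.0015747282665837011
1.78 scene [220.7171 150.5526 253.7015 159.0665]
1.78 top [275.431  157.1134 239.3173 162.6354]
1.82 scene [219.8125 151.8013 252.8684 160.3835]
1.82 top [275.0752 155.4876 239.0418 160.9908]
1.86 scene [218.9158 153.1131 252.0385 161.7647]
1.86 top [274.7194 153.9108 238.7725 159.3944]
[ 0.6889 -0.0148  0.32  ] [-0.1104 -0.0005  0.1635]
[ 0.6889 -0.0148  0.262 ] [-0.0524 -0.0005  0.1634]
```

View pics/h.png

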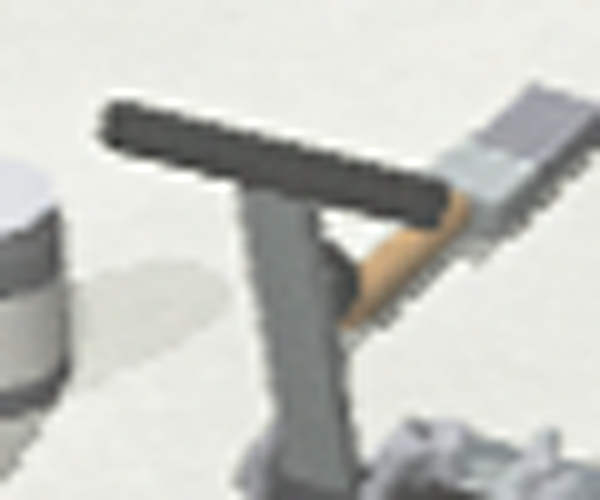

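The handle predicted at a=1.82 matches both cameras to within about 2 px. The cartridge sits within about 2 mm of home laterally, with its nose at −59 mm. Now I'll shut the fingers, go up and over, and come down behind the handle.

```bash
python3 -m creep '{"hand":[0,0.5,1,1,1,1,1,1,1,1,1,1],"slide":[[-0.02,0,0],[-0.05,0,0],[-0.08,0,0],[-0.105,0,0.005],[-0.112,0,0.02],[-0.112,0,0.045],[-0.112,0,0.07],[-0.112,0,0.095],[-0.112,0,0.12],[-0.112,0,0.145],[-0.112,0,0.16],[-0.112,0,0.163]],"spin":[0,0,0,0,0,0,0,0,0,0,0,0]}'
python3 - <<'E'
from h import *
np.set_printoptions(precision=4,suppress=True)
p,R,o=tool();print(p,R[:,0],R[:,1],o["force"],o["grip_width"],o["qpos"])
im=ctrl.camera("wrist")[:,:,::-1]; cv2.imwrite("pics/w8.png",im)
im=ctrl.camera("scene")[:,:,::-1]; cv2.imwrite("pics/s8.png",cv2.resize(im[90:240,180:330],None,fx=4,fy=4,interpolation=cv2.INTER_CUBIC))
E
```

```text
time_s: 11.52
ee_pos: [0.6896, -0.014, 0.3171]
eef_rot: [2.92, 1.567, 3.055]
force: [-1.3, -0.2, 0.0]
grip_width: 0.0
[ 0.6896 -0.014   0.3171] [-0.0039  0.0003 -1.    ] [-0.1345  0.9909  0.0009] [-1.2844 -0.2294  0.0434] 3.3988103923056454e-05 [-0.0734  0.6029  0.8565  0.0001  1.6861 -1.7792]
```

View pics/w8.png

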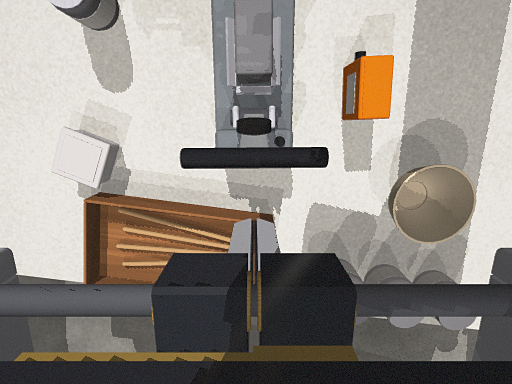

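View pics/s8.png

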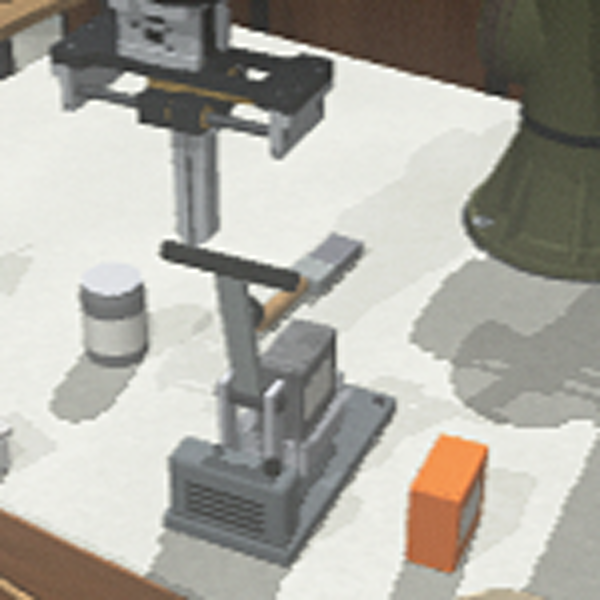

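The shut fingertips are about 24 mm behind the handle and on its centre line. Lower, then push forward along the arc.

```bash
python3 -m creep '{"hand":[1,1,1,1,1,1,1,1,1,1,1,1],"slide":[[0.015,0,0],[0.035,0,0],[0.05,0,0],[0.055,0,0],[0.055,0,-0.01],[0.055,0,-0.02],[0.053,0,-0.03],[0.052,0,-0.04],[0.05,0,-0.05],[0.049,0,-0.06],[0.049,0,-0.07],[0.049,0,-0.07]],"spin":[0,0,0,0,0,0,0,0,0,0,0,0]}' 30
python3 - <<'E'
from h import *
np.set_printoptions(precision=4,suppress=True)
p,R,o=tool();print(p,R[:,0],R[:,1],o["force"],o["moment"])
d=p[:2]-[.5276,-.0367]; print(d@[.9909,.1346],d@[-.1346,.9909])
im=ctrl.camera("scene")[:,:,::-1]; cv2.imwrite("pics/s9.png",cv2.resize(im[90:240,180:330],None,fx=4,fy=4,interpolation=cv2.INTER_CUBIC))
im=ctrl.camera("wrist")[:,:,::-1]; cv2.imwrite("pics/w9.png",im)
E
```

```text
time_s: 12.62
ee_pos: [0.6176, -0.024, 0.2728]
eef_rot: [-0.24, 1.569, -0.106]
force: [0.6, 0.3, 0.1]
grip_width: 0.0004
[ 0.6176 -0.024   0.2728] [ 0.0017 -0.0002 -1.    ] [-0.1338  0.991  -0.0004] [0.592  0.3085 0.1441] [ 0.0552 -0.1335  0.0142]
0.09090877194797319 0.0004260526813428078
```

View pics/s9.png

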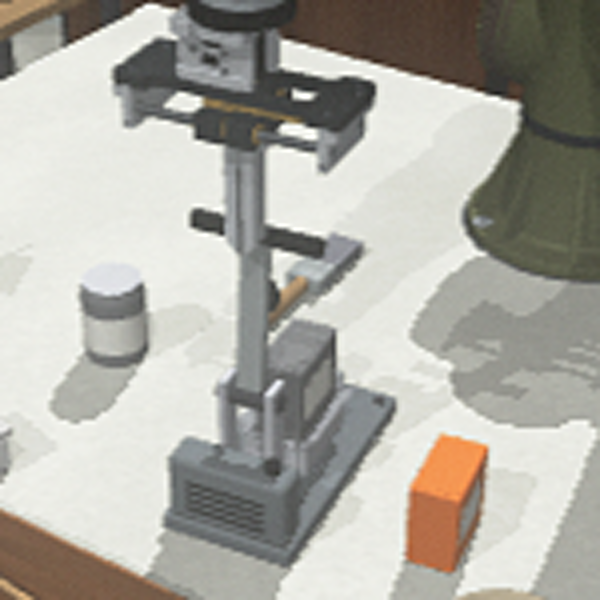

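View pics/w9.png

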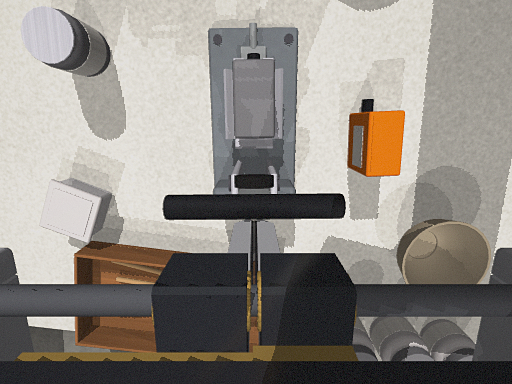

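```bash
python3 -m creep '{"hand":[1,1,1,1,1,1,1,1,1,1],"slide":[[0,0,-0.007],[0,0,-0.015],[0,0,-0.023],[0.001,0,-0.031],[0.003,0,-0.04],[0.007,0,-0.049],[0.012,0,-0.058],[0.017,0,-0.067],[0.017,0,-0.067],[0.017,0,-0.067]],"spin":[0,0,0,0,0,0,0,0,0,0]}'
python3 - <<'E'
from h import *
np.set_printoptions(precision=4,suppress=True)
p,R,o=tool();print(p,R[:,0],R[:,1],o["force"],o["moment"])
d=p[:2]-[.5276,-.0367]; print(d@[.9909,.1346],d@[-.1346,.9909])
im=ctrl.camera("scene")[:,:,::-1]; cv2.imwrite("pics/s10.png",cv2.resize(im[90:240,180:330],None,fx=4,fy=4,interpolation=cv2.INTER_CUBIC))
E
```

```text
time_s: 13.55
ee_pos: [0.5523, -0.0327, 0.2546]
eef_rot: [2.937, 1.57, 3.071]
force: [0.5, -0.5, 0.4]
grip_width: 0.0006
[ 0.5523 -0.0327  0.2546] [-0.0003  0.     -1.    ] [-0.134   0.991   0.0001] [ 0.5455 -0.5151  0.4028] [ 0.1164 -0.1447  0.0438]
0.02503590634778507 0.0005978305417667143
```

View pics/s10.png

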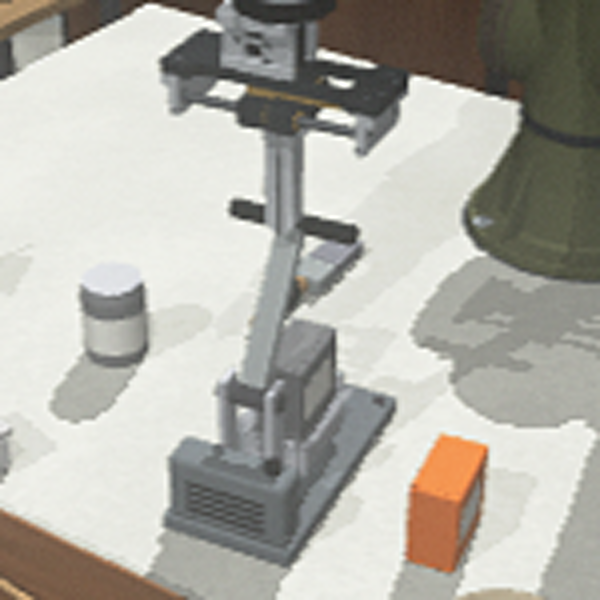

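```bash
python3 -m creep '{"hand":[1,1,1,1,1,1],"slide":[[0.004,0,-0.006],[0.009,0,-0.012],[0.014,0,-0.019],[0.018,0,-0.025],[0.018,0,-0.025],[0.018,0,-0.025]],"spin":[0,0,0,0,0,0]}'
python3 -m creep '{"hand":[1,1,1,1,1,1],"slide":[[0,0,0.006],[-0.01,0,0.012],[-0.025,0,0.012],[-0.035,0,0.006],[-0.035,0,-0.004],[-0.035,0,-0.004]],"spin":[0,0,0,0,0,0]}'
python3 - <<'E'
from h import *
np.set_printoptions(precision=4,suppress=True)
p,R,o=tool();print(p,R[:,0],R[:,1],o["force"],o["moment"])
X=np.array([np.cos(.135),np.sin(.135)]);Y=np.array([-X[1],X[0]]);ref=np.array([.5276,-.0367])
d=p[:2]-ref; print(d@X,d@Y)
w=ctrl.calibration("wrist"); im=ctrl.camera("wrist")[:,:,::-1]; cv2.imwrite("pics/w11.png",im)
im=ctrl.camera("scene")[:,:,::-1]; cv2.imwrite("pics/s11.png",cv2.resize(im[90:240,180:330],None,fx=4,fy=4,interpolation=cv2.INTER_CUBIC))
c=ctrl.calibration("scene")
for a in (.7,.75,.8,.85,.9,.95,1):
    H=ref+(.087-.145*np.cos(a))*X; z=.125+.145*np.sin(a)
    E=[np.r_[H+s*.055*Y,z] for s in (-1,1)]
    print(a,(proj(c,E)-[180,90])*4+1.5, proj(w,E).ravel())
E
```

```text
time_s: 14.1
ee_pos: [0.5272, -0.0361, 0.2362]
eef_rot: [2.952, 1.57, 3.087]
force: [0.2, 0.3, 1.0]
grip_width: 0.0005
time_s: 14.6
ee_pos: [0.523, -0.0367, 0.2722]
eef_rot: [-0.429, 1.57, -0.295]
force: [0.3, -1.0, -0.3]
grip_width: 0.0001
[ 0.523  -0.0367  0.2722] [ 0.0008 -0.0002 -1.    ] [-0.1341  0.991  -0.0003] [ 0.335  -1.0283 -0.3108] [ 0.0613 -0.1363  0.0004]
-0.004522433140688194 0.000564514637347328
0.7 [[249.5404 215.8825]
 [369.6409 245.3955]] [184.9476 187.2948 324.7414 187.3697]
0.75 [[246.8699 212.794 ]
 [367.5657 242.3803]] [183.6855 194.8856 326.0219 194.9679]
0.8 [[244.0305 210.0736]
 [365.3277 239.7462]] [182.4744 203.0068 327.2497 203.097 ]
0.85 [[241.0262 207.7341]
 [362.9296 237.5062]] [181.325  211.631  328.4139 211.7297]
0.9 [[237.8619 205.7876]
 [360.3746 235.6727]] [180.2485 220.7226 329.5031 220.8303]
0.95 [[234.5426 204.2458]
 [357.6663 234.2574]] [179.2558 230.2376 330.5062 230.3548]
1 [[231.0742 203.1194]
 [354.809  233.2713]] [178.3574 240.1237 331.4125 240.2507]
```

View pics/s11.png

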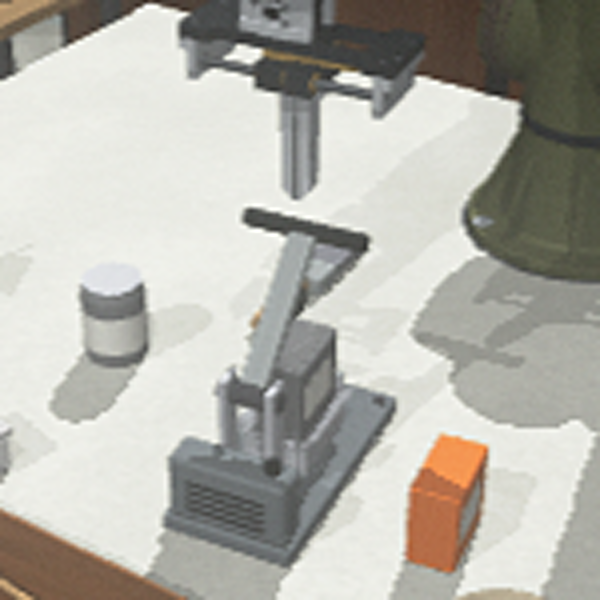

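View pics/w11.png

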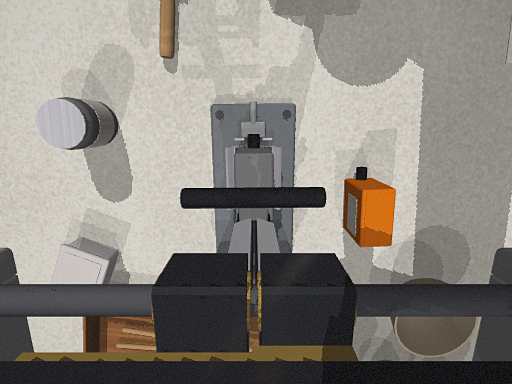

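The clamp is at about 0.77 rad by both cameras (wrist row 198). The fingers are now over the handle, so I'll press down along the arc.

```bash
python3 -m creep '{"hand":[1,1,1,1,1,1,1,1,1,1,1,1],"slide":[[0.01,0,-0.005],[0.02,0,-0.0095],[0.028,0,-0.0095],[0.035,0,-0.014],[0.042,0,-0.0195],[0.049,0,-0.0255],[0.056,0,-0.03],[0.063,0,-0.034],[0.07,0,-0.0375],[0.078,0,-0.041],[0.083,0,-0.043],[0.088,0,-0.044]],"spin":[0,0,0,0,0,0,0,0,0,0,0,0]}'
python3 - <<'E'
from h import *
np.set_printoptions(precision=4,suppress=True)
p,R,o=tool();print(p,R[:,0],R[:,1],o["force"],o["moment"])
X=np.array([np.cos(.135),np.sin(.135)]);Y=np.array([-X[1],X[0]]);ref=np.array([.5276,-.0367])
d=p[:2]-ref; print(d@X,d@Y)
im=ctrl.camera("scene")[:,:,::-1]; cv2.imwrite("pics/s12.png",cv2.resize(im[90:240,180:330],None,fx=4,fy=4,interpolation=cv2.INTER_CUBIC))
im=ctrl.camera("wrist")[:,:,::-1]; cv2.imwrite("pics/w12.png",im)
E
```

```text
time_s: 15.7
ee_pos: [0.48, -0.0426, 0.1832]
eef_rot: [-2.974, 1.57, -2.84]
force: [-3.4, -0.7, 4.8]
grip_width: 0.0005
[ 0.48   -0.0426  0.1832] [-0.0005 -0.0001 -1.    ] [-0.134   0.991  -0.0001] [-3.4101 -0.6926  4.8003] [-0.1291  0.6026  0.0292]
-0.047941566352293276 0.0005304732901377867
```

View pics/s12.png

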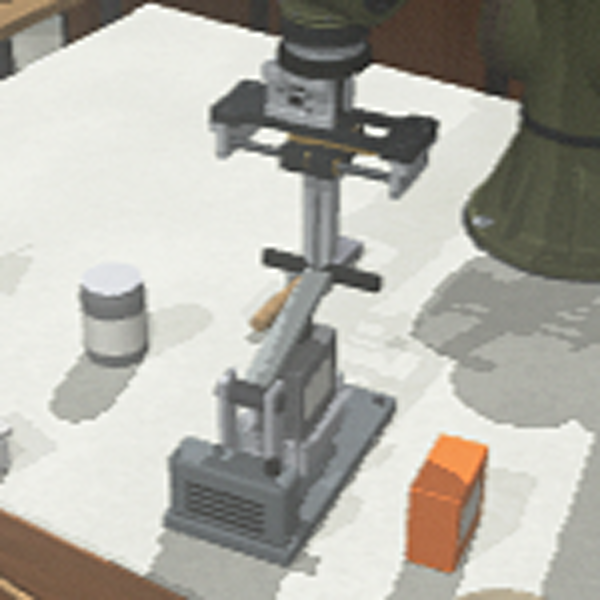

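View pics/w12.png

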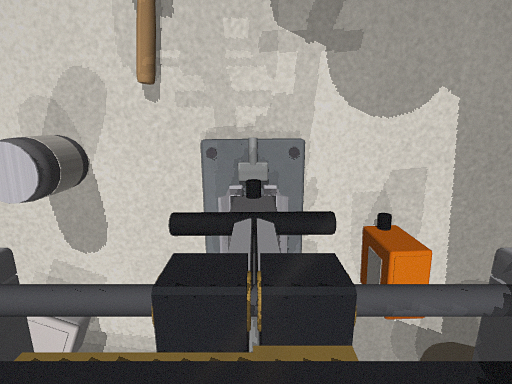

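```bash
python3 -m creep '{"hand":[1,1,1,1,1,1,1,1,1,1,1,1],"slide":[[0.005,0,-0.002],[0.01,0,-0.0035],[0.015,0,-0.0045],[0.02,0,-0.0055],[0.025,0,-0.006],[0.029,0,-0.0065],[0.033,0,-0.007],[0.037,0,-0.007],[0.04,0,-0.007],[0.042,0,-0.007],[0.043,0,-0.007],[0.043,0,-0.007]],"spin":[0,0,0,0,0,0,0,0,0,0,0,0]}'
python3 - <<'E'
from h import *
np.set_printoptions(precision=4,suppress=True)
p,R,o=tool();print(p,R[:,0],R[:,1],o["force"],o["moment"])
im=ctrl.camera("scene")[:,:,::-1]; cv2.imwrite("pics/s13.png",cv2.resize(im[90:240,180:330],None,fx=4,fy=4,interpolation=cv2.INTER_CUBIC))
E
```

```text
time_s: 16.8
ee_pos: [0.4728, -0.0435, 0.1407]
eef_rot: [3.106, 1.57, -3.043]
force: [-8.0, 0.0, 12.7]
grip_width: 0.0007
[ 0.4728 -0.0435  0.1407] [-0.0012 -0.0001 -1.    ] [-0.1342  0.991   0.    ] [-7.9535  0.0275 12.6767] [-0.0984  1.4996  0.0438]
```

View pics/s13.png

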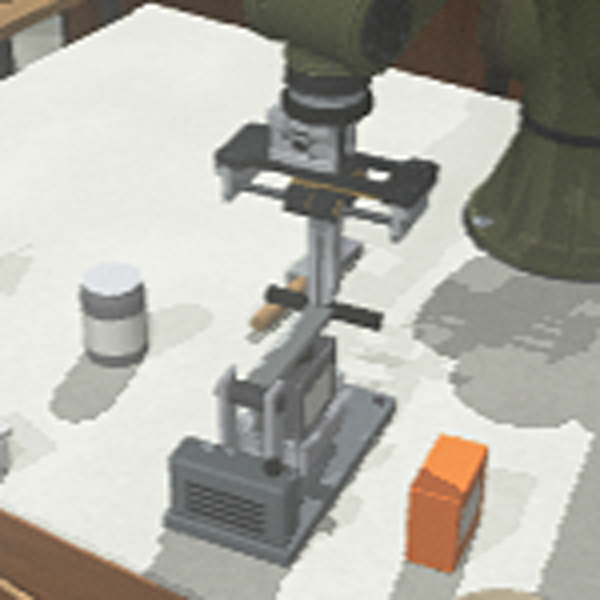

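```bash
python3 -m creep '{"hand":[1,1,1,1,1],"slide":[[0.001,0,0],[0.002,0,0],[0.003,0,0],[0.003,0,0],[0.003,0,0]],"spin":[0,0,0,0,0]}'
```

```text
time_s: 17.27
ee_pos: [0.473, -0.0436, 0.1398]
eef_rot: [-1.05, 1.57, -0.915]
force: [-19.6, -0.4, 39.9]
grip_width: 0.0006
```

Hard stop: only 0.9 mm of travel for 27 N more force. Retreating and checking.

```bash
python3 -m creep '{"hand":[1,1,1,1,1,1,1,1,1,1,1,1],"slide":[[-0.003,0,0],[-0.01,0,0],[-0.02,0,0],[-0.035,0,0],[-0.05,0,0],[-0.065,0,0],[-0.08,0,-0.01],[-0.095,0,-0.03],[-0.11,0,-0.05],[-0.12,0,-0.065],[-0.12,0,-0.07],[-0.12,0,-0.07]],"spin":[0,0,0,0,0,0,0,0,0,0,0,0]}'
python3 - <<'E'
from h import *
np.set_printoptions(precision=4,suppress=True)
p,R,o=tool();print(p,o["force"])
X=np.array([np.cos(.135),np.sin(.135)]);Y=np.array([-X[1],X[0]]);ref=np.array([.5276,-.0367])
w=ctrl.calibration("wrist"); im=ctrl.camera("wrist")[:,:,::-1]; cv2.imwrite("pics/w14.png",im)
c=ctrl.calibration("scene"); im=ctrl.camera("scene")[:,:,::-1]; cv2.imwrite("pics/s14.png",cv2.resize(im[140:240,210:310],None,fx=6,fy=6,interpolation=cv2.INTER_CUBIC))
for a in (0,.05,.1,.15):
    H=ref+(.087-.145*np.cos(a))*X; z=.125+.145*np.sin(a)
    E=[np.r_[H+s*.055*Y,z] for s in (-1,1)]
    print(a,((proj(c,E)-[210,140])*6+2.5).ravel(), proj(w,E).ravel())
T=[np.r_[ref+x*X+y*Y,z] for z in (.11,.12) for x,y in [(-.04,-.022),(-.04,.022),(.04,.022)]]
print((proj(c,T)-[210,140])*6+2.5)
E
```

```text
time_s: 18.27
ee_pos: [0.4036, -0.0529, 0.2579]
eef_rot: [-0.303, 1.569, -0.169]
force: [0.0, 0.1, -0.2]
grip_width: 0.0004
[ 0.4036 -0.0529  0.2579] [ 0.0212  0.0755 -0.1592]
0 [222.3193 135.0823 391.9376 179.6791] [205.4922 247.3427 303.7038 247.3971]
0.05 [222.1145 124.9617 392.3192 169.43  ] [204.4315 250.2455 304.7828 250.3029]
0.1 [221.6394 115.0898 392.4609 159.4446] [203.3405 253.5814 305.8926 253.6422]
0.15 [220.8921 105.4887 392.3596 149.745 ] [202.2211 257.3671 307.031  257.4317]
[[259.1    184.4439]
 [327.004  202.7394]
 [268.7341 275.4473]
 [259.1706 170.3239]
 [327.3917 188.5467]
 [268.8559 260.9386]]
```

View pics/s14.png

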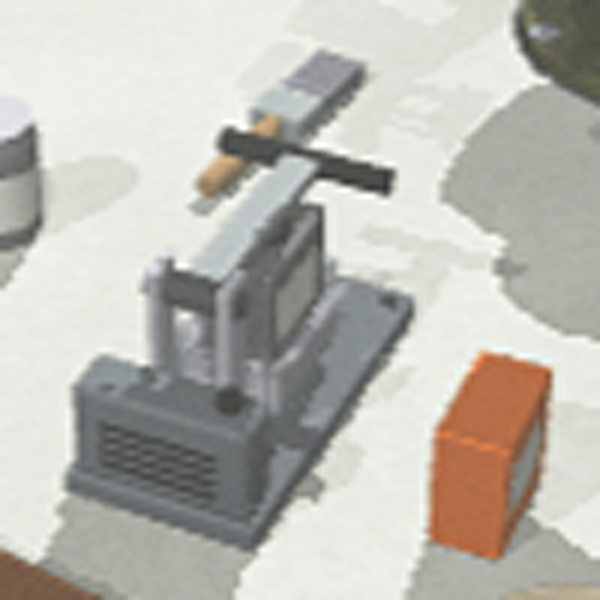

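View pics/w14.png

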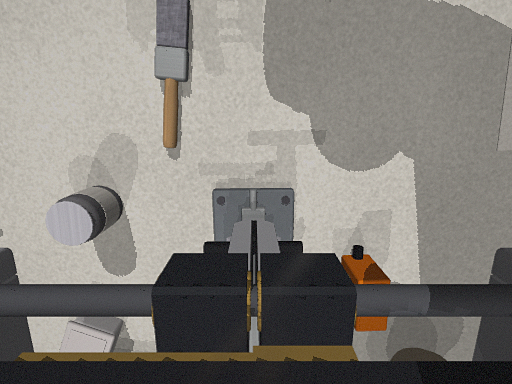

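```bash
python3 -m creep '{"hand":[1,1,1,1,1,1,1,1,1,1],"slide":[[-0.01,0,-0.005],[-0.02,0.02,-0.01],[-0.03,0.05,-0.015],[-0.03,0.08,-0.02],[-0.03,0.11,-0.02],[-0.03,0.13,-0.02],[-0.03,0.14,-0.02],[-0.03,0.14,-0.02],[-0.03,0.14,-0.02],[-0.03,0.14,-0.02]],"spin":[0,0,0,0,0,0,0,0,0,0]}'
python3 - <<'E'
from h import *
np.set_printoptions(precision=4,suppress=True)
X=np.array([np.cos(.135),np.sin(.135)]);Y=np.array([-X[1],X[0]]);ref=np.array([.5276,-.0367])
A=[]
for n,(r0,r1,c0,c1) in {"scene":(140,240,210,310),"top":(150,250,215,315)}.items():
    c=ctrl.calibration(n); im=ctrl.camera(n)[:,:,::-1]
    A.append(cv2.resize(im[r0:r1,c0:c1],(400,400),interpolation=cv2.INTER_CUBIC))
    for a in (0,.05,.1):
        H=ref+(.087-.145*np.cos(a))*X; z=.125+.145*np.sin(a)
        print(n,a,((proj(c,[np.r_[H+s*.055*Y,z] for s in (-1,1)])-[c0,r0])*4+1.5).ravel())
cv2.imwrite("pics/fin.png",np.hstack(A)); print(tool()[2]["force"],tool()[0])
E
```

```text
time_s: 19.2
ee_pos: [0.3654, 0.0827, 0.2874]
eef_rot: [-2.934, 1.57, -2.8]
force: [0.5, -0.4, 0.1]
grip_width: 0.0006
scene 0 [148.0462  89.8882 261.125  119.6194]
scene 0.05 [147.9096  83.1411 261.3795 112.7867]
scene 0.1 [147.5929  76.5599 261.4739 106.1297]
top 0 [268.5705 285.7401 135.8438 306.9608]
top 0.05 [269.2888 284.2092 135.8001 305.5467]
top 0.1 [269.9338 282.2257 135.6849 303.6779]
[0.664  0.6449 0.1693] [0.3655 0.0825 0.2874]
```

View pics/fin.png

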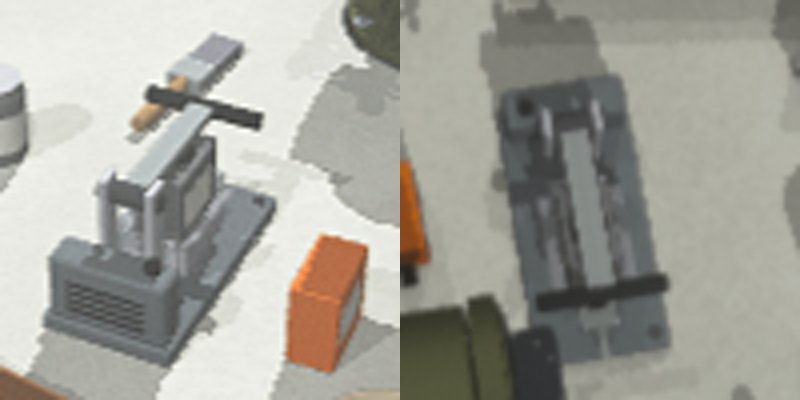

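The handle matches the a=0 prediction in the scene view: ends at about (150,93) and (261,120), predicted (148,90) and (261,120). It has stayed there since release, and the robot is clear.

```bash
python3 -c "
from station import ctrl
print(ctrl.hand_in())"
```

```text
the job is handed in; nothing more can be done
None
```

The grey cartridge is in the cradle with its nose in the front slot. I let go of it with the clamp still open, then closed the clamp to its hard stop and backed the arm away. I handed the job in at about 19.3 s of the 62 s; no verdict is reported.

**Last checks**
- **Clamp:** in the scene view the handle ends lie within about 3 px of where a fully shut clamp puts them; 0.05 rad of opening would shift them about 7 px. They were still there about two seconds after release. The top view fits too, but can't tell 0 from 0.05 rad.
- **Cartridge:** before clamping it sat within about 2 mm of home sideways, nose tip about 59 mm forward of the cradle centre. After clamping its top edge appears at home height, seen in the scene view only. I didn't re-measure its level position once the clamp hid it.
- **Robot:** the force reading near zero shows it touching nothing, and no bowl, tub or can was touched.

**Disagreements**
- The wrist camera reads about 1.7 mm off sideways against the gripper, so I aligned the cartridge to the cradle within a single wrist picture.
- The cartridge's top measured 77 mm long instead of 80, which I put down to its rounded edges.
- The final press peaked at about 40 N vertical and 20 N sideways at the fingertips, which was more than needed.

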